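# Empty the tumbling barrel and leave it to dry

## Task

The rinsed tumbling barrel is lying on its side in the steel tray with four polishing cones still in it. Tip all the cones out into the open tub, then lower the barrel gently, mouth down, over the free drying post until its rim sits all round on the post's collar, and put the lid on the tub so that it is fully home. Leave the smaller barrel on the other post and everything else on the bench where they are.

Things in the scene. Friction and masses are not known exactly. Their poses are not given: they have to be found in the camera images.
- barrel: Black rubber octagonal barrel, closed at one end: 58 mm across flats, 85 long, walls 5, closed end 6, 0.19 to 0.33 kg. Starts lying in the tray, mouth roughly to the left (+y). Origin: middle of its underside flat, 29 from the barrel's axis, half way along. x: from closed end to mouth; z: from that flat through the axis; flats facing +y and -y are 24 wide, to grip.
- barrel_mouth (a point): centre of the barrel's open mouth, in the plane of the rim; axes as the barrel's
- barrel_bottom (a point): centre of the outside of the barrel's closed end, 85 mm from the mouth
- tray: Shallow fixed steel rinse tray, 150 x 130 x 10 mm, floor and walls 3 mm thick, the long side along its x, which points left (from 0.1 rad short of +y to 0.55 rad past it, towards the robot); the barrel lies near its middle, mouth towards its x within 0.1 rad. Origin: centre of its underside, on the bench.
- post: The free drying post, fixed: steel drip saucer 108 mm across, 11 high; in its middle a white collar of four upright fins (a cross 76 across, top 20 above the bench) and a tapered post, 28 thick at the collar, 14 at the tip, which is 76 above the bench. The barrel's rim rests on the fins. Origin: centre of its underside on the bench; z up.
- post_seat (a point): on the free post's axis at the height of the collar's top (20 mm above the bench), where the centre of the barrel's mouth comes to lie
- other_post: The occupied drying post, of the same make as the free one; the smaller barrel stands on it. Origin: centre of its underside.
- other_barrel: The smaller octagonal barrel (50 mm across flats, 75 mm long) already standing mouth down on the occupied post, top 95 mm above the bench; leave it. Origin: centre of its mouth.
- tub: Round grey plastic storage tub, open, fixed to the bench: 80 mm high, 128 mm across the rim and 116 mm at the foot outside, walls and floor 5 mm, 118 mm across inside the mouth. Origin: centre of its underside, on the bench.
- tub_rim (a point): centre of the tub's mouth, at rim height (80 mm)
- lid: Grey lid of the tub, lying knob up on the bench: a disc 132 mm across, 6 thick, over a plug 104 across, 8 deep that drops inside the tub's mouth; a black round knob 24 across on top, from 14 to 38 mm above the underside; 0.13 to 0.21 kg. Origin: centre of the plug's underside, z up.
- lid_knob (a point): middle of the lid's knob, 27 mm above the lid's origin: the place to grip it
- lid_seat (a point): centre of the underside of the lid's disc, 8 mm above its origin; lies at the tub's rim height when the lid is home
- cone0_mid (a point): White ceramic polishing cone, base 17 mm across, 16 mm tall, 10 g; four of them start standing in a row inside the barrel on its lowest inner flat; they slide out when the barrel's mouth is well down. Point on its axis 6 mm above its base.
- cone1_mid (a point): White ceramic polishing cone like the first.
- cone2_mid (a point): White ceramic polishing cone like the first.
- cone3_mid (a point): White ceramic polishing cone like the first.
- vial: White plastic bottle 32 mm across, 58 mm high, a bystander. Origin: centre of its underside.
- flux_jar: Glass jar with a blue cap, 42 mm across, 50 mm high, a bystander. Origin: centre of its underside.
- brush: Brush 150 mm long lying between tray and lid, a bystander.
- hammer: Bench hammer 220 mm long lying on the left, a bystander.
- file: Graver with wooden handle, 170 mm long, lying on the right, a bystander.
Things that resemble listed ones, but are neither listed nor needed, are in the scene too. Leave any red look-alike of the tub alone.

How it is judged:
On the way, in this order (a step that is already met when the one before it is completed fails the run):
1. all four cones are in the tub (horizontal distance between each of cone0_mid, cone1_mid, cone2_mid, cone3_mid and tub_rim below 0.058 m and height (world z) of each of cone0_mid, cone1_mid, cone2_mid, cone3_mid below 0.07 m), for 0.2 s.
2. then the barrel stands mouth down on the free post, rim on the collar, and is let go (horizontal distance between barrel_mouth and post_seat below 0.013 m and z of barrel_mouth in the frame of post_seat below 0.004 m and z of barrel_bottom in the frame of post_seat above 0.078 m and angle between the x axis of barrel and the z axis of post, either way round below 0.1 rad and contact force between the fingers and barrel below 0.1 N), for 0.2 s.
At the end, for the whole second after the job is handed in: All four cones in the tub; barrel at rest mouth down on the free post, rim within 4 mm of the collar, within 13 mm of the axis, upright within 6 degrees, released; lid at rest on the tub, disc within 3 mm of the rim, centred within 12 mm, level within 3 degrees (all of step 1 and all of step 2 and horizontal distance between lid_seat and tub_rim below 0.012 m and z of lid_seat in the frame of tub_rim between -0.004 and 0.003 m and angle between lid's own z axis and vertical below 0.06 rad and linear speed of each of barrel, lid below 0.02 m/s); the robot touches nothing.
It fails at once if the smaller barrel is moved by more than 20 mm (distance of other_barrel from where it was at the start of the episode above 0.02 m).
It fails at once if vial, jar, brush, hammer or graver is moved by more than 30 mm (distance of any of vial, flux_jar, brush, hammer, file from where it was at the start of the episode above 0.03 m).
It fails at once if the barrel is slammed onto the post (over 60 N) (contact force between barrel and post above 60 N).
It also fails if it takes over 59 s, if anything falls off the work surface, if the arm or the gripper's body presses on something with over 40 N, if the wrist force passes 120 N, or if a joint passes its speed limit or range.

## Robot

A 6-joint arm with a two-finger parallel gripper is mounted at the origin on the work surface. World frame = base frame: x ahead of the robot, y to its left, z up, the work surface at z = 0. Lengths are in m, angles in rad, forces in N, time in s.
With the tool pointing down it reaches from about 0.375 to 0.9 m from the base axis. Payload 3.1 kg.
Tool frame: the origin (TCP) lies at the very end of the fingers, on their centre line; the grasp point (between the pads) lies 19 mm behind it; z points along the fingers, y is the line along which they close (so a half turn about z gives the same grasp; the last joint's range is limited). The gripper opens to 85 mm and grips with 20 to 120 N. Pads are 22 mm wide; open, the fingers measure 114 mm over their backs; the gripper's body (76 mm by 85 mm) begins 54 mm behind the grasp point. The pads swing forward as they close: fully open they stand 13 mm farther back than shut.
Start: joints at [-1.454, 0.527, 1.433, -0, 1.181, -0.178], TCP at [0.182, -0.598, 0.231] pointing down, gripper open.
Joint ranges: [-3.08, 3.08], [-0.75, 2.2], [0.22, 2.44], [-1.43, 4.57], [0, 2.65], [-2.85, 2.85]. Speed limits (rad/s): [2.79, 2.79, 3.14, 3.14, 3.14, 3.14].

## Interface

Orientations are given as a unit quaternion [x, y, z, w].
In Python, from station import manip, vision gives the robot as it stands.
- The arm moves only by the tool drive_tool, never from a script. Its argument "deltas" is a list that holds one entry, the list of rows, each a list of 4 numbers: the shift along the tool's x, y, z in mm, then the turn about the tool's z in rad. A call has 1 to 5 rows; each row is the pose to reach, as a shift and turn from the pose commanded when the call began, along the tool's axes at that moment; what a row does not reach only later rows make up. A row lasts 1/12 s, in which the tool goes at most 41.7 mm and 7.16 degrees, less where a joint would pass 70% of its speed; a pose out of reach is approached as far as the arm can. A call with a gripper value outside its range is refused whole. "jaw" is the finger opening in mm, from 0 to 85.4, set as the call begins (left out, the last holds). The fingers move at their own pace and stop on an object; "force" is the grip in N (left out, the last holds). Time passes only in rows, so rows that repeat a pose let the fingers close. It gives the time, the measured TCP pose, the force, the opening and the grip force at its end, in the units of the state.
- manip.sense(): the state, without advancing time (a new reading comes with each control period).
- vision.snapshot(name): name is "scene" or "top" or "wrist"; returns the picture (400x640x3 uint8, red, green, blue); there is no depth.
- vision.camera_model(name): a dict with "camera_matrix" (3x3 intrinsics, pixels), "rvec" (rotation vector, rad) and "tvec" (3), from world to camera coordinates, as OpenCV has them. Camera axes: x right, y down, z forward; pixel columns grow to the right and rows downward; lengths in m; the calibration is good to about 2 mm. A picture is of the moment at which its call begins: read the wrist's pose just before it. camera_model takes no time and is no camera call; for the wrist camera it gives the pose at the moment of the call.
- manip.sign_off(): hands the job in; it is judged then, once.
The state is a dict: "t": time; "q": joint angles; "qd": joint speeds; "tau": joint torques, N m; "tcp_pos": TCP position; "tool_rot": TCP orientation; "force": force on the tool from outside, world axes, zero at the start; "ft_torque": the same for the moment, N m; "finger_gap": opening from 0.0 (shut) to 1.0 (fully open); "gripper_force": force on a finger pad.
Only numpy, scipy, OpenCV 4.12 (cv2) and the standard library are available. Lean on these libraries where they do the work, as an engineer would, in place of code of your own. Each camera call takes 0.05 s, during which the arm holds its last target. There are 200 camera calls.

## Working session

There is one attempt and no reset: what is moved stays moved. The work goes in short steps, Python scripts to look and compute and a tool call to move; the robot and the scene stay as the last step left them, time stands still between calls to the robot, and variables do not carry over. Pictures are saved under pics/ and viewed, at most 10 in all, crops included, and the job is handed in when it is done.

Besides the shell and the picture viewer there is one more tool, called after "Request:" as name([rows], argument=value, ...), one row to a line, values as JSON. drive_tool: Moves the arm, as the interface text tells. Its arguments: {"type":"object","properties":{"deltas":{"type":"array"},"jaw":{"type":"number"},"force":{"type":"number"}},"required":["deltas"]}

```bash
ls; mkdir -p pics
python3 - <<'E'
from station import manip, vision
import cv2
for n in ("scene","top"):
    im=vision.snapshot(n); cv2.imwrite(f"pics/{n}0.png",cv2.resize(im[:,:,::-1],(800,500),interpolation=cv2.INTER_CUBIC)); cv2.imwrite(f"pics/{n}_raw.png",im[:,:,::-1])
    m=vision.camera_model(n); print(n,m)
print(manip.sense())
E
```

```text
pics
scene {'camera_matrix': array([[432.23893664,   0.        , 318.80962654],
       [  0.        , 432.23893664, 202.38440434],
       [  0.        ,   0.        ,   1.        ]]), 'rvec': array([ 0.65794131,  2.75230784, -0.97061599]), 'tvec': array([ 0.43689367, -0.12487465,  1.10874651])}
top {'camera_matrix': array([[385.75652452,   0.        , 316.21671043],
       [  0.        , 385.75652452, 199.750272  ],
       [  0.        ,   0.        ,   1.        ]]), 'rvec': array([ 2.1414908 , -2.14811588,  0.0988369 ]), 'tvec': array([0.01153635, 0.47991637, 0.86803172])}
{'t': 0.1, 'q': array([-1.45346547e+00,  5.28364062e-01,  1.43378978e+00, -3.36320223e-05,
        1.18141380e+00, -1.78491480e-01]), 'qd': array([ 2.55854080e-04, -1.55750290e-03, -5.39731052e-03,  3.16558344e-05,
        8.62701877e-04,  4.90725390e-04]), 'tau': array([ 1.31572415e-04, -4.43302238e+01, -1.78585714e+01, -2.89608342e-04,
        3.93865543e-03, -6.54473649e-07]), 'tcp_pos': array([ 0.18215033, -0.59718193,  0.23043213]), 'tool_rot': array([ 9.89079646e-01,  1.47378688e-01,  1.46494425e-05, -9.87505065e-04]), 'force': array([ 0.2772552 , -0.01984033,  0.32945651]), 'ft_torque': array([0.02168935, 0.01328633, 0.03273747]), 'gripper_force': 0.0, 'finger_gap': 1.0039804811581323}
```

View pics/top0.png

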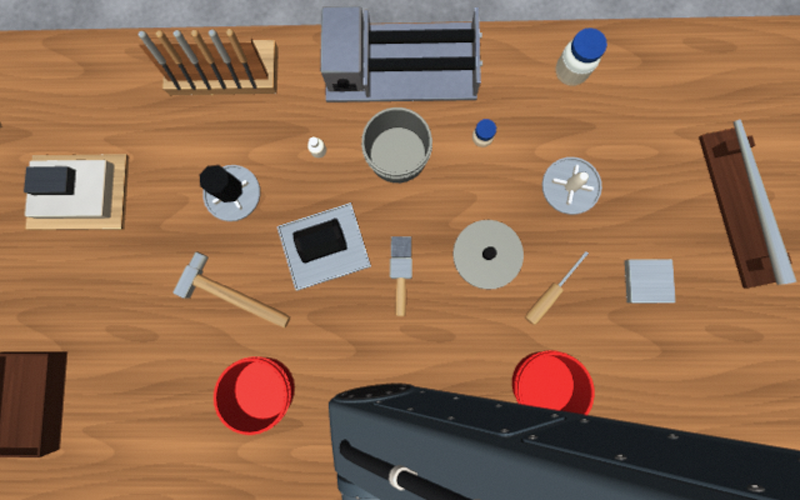

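View pics/scene0.png

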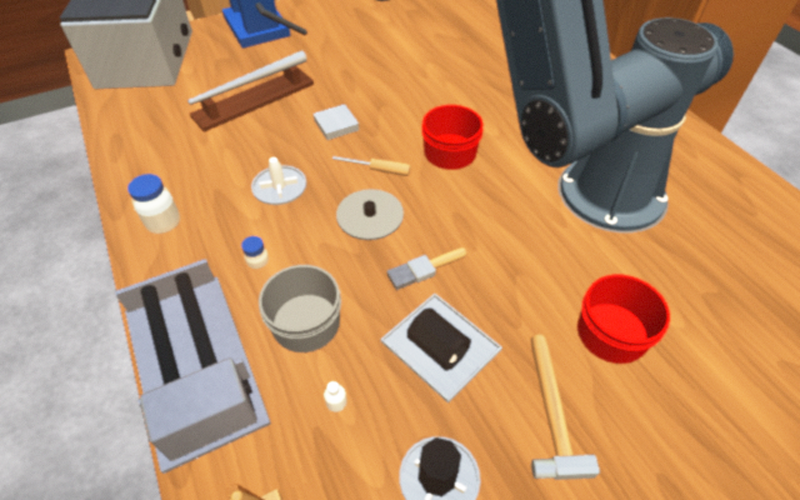

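Top view (800 px scale): barrel in the tray at about (320,240), mouth to the left and slightly down; grey tub rim (397,143); free post (575,182); lid knob (489,254); the occupied post is at (225,188).

```bash
cat > h.py <<'E'
import numpy as np, cv2
from station import manip, vision
from scipy.spatial.transform import Rotation as R
def w(name_or_m, uv, z):
    m=vision.camera_model(name_or_m) if isinstance(name_or_m,str) else name_or_m
    Rm=cv2.Rodrigues(np.array(m["rvec"],float))[0]; c=-Rm.T@np.array(m["tvec"]).ravel()
    d=Rm.T@np.linalg.solve(m["camera_matrix"],np.array([uv[0],uv[1],1.]))
    return c+d*(z-c[2])/d[2]
def pix(name_or_m,p):
    m=vision.camera_model(name_or_m) if isinstance(name_or_m,str) else name_or_m
    return cv2.projectPoints(np.array(p,float).reshape(-1,3),np.array(m["rvec"],float),np.array(m["tvec"],float),m["camera_matrix"],None)[0].reshape(-1,2)
def to_tool(dp):
    "world shift (m) -> tool axes mm"
    return R.from_quat(manip.sense()["tool_rot"]).inv().apply(dp)*1000
E
python3 - <<'E'
from h import *
s=manip.sense(); print("tool axes",R.from_quat(s["tool_rot"]).as_matrix().round(3).tolist())
for n,uv,z in [("barrel",(320,240),.04),("barrelL",(294,250),.05),("barrelR",(346,231),.05),("tub",(397,140),.08),("postsaucer",(572,185),.011),("posttip",(580,181),.076),("knob",(489,253),.038),("liddisc",(488.5,254.5),.014),("tray",(324,246),.01),("vial",(316,143),.058),("jar",(486,129),.05),("otherbarrel",(214,183),.095)]:
    print(n,w("top",(uv[0]*.8,uv[1]*.8),z).round(4))
M=vision.camera_model("top");Rm=cv2.Rodrigues(M["rvec"])[0];print("cam",-Rm.T@M["tvec"])
m=vision.camera_model("wrist");Rm=cv2.Rodrigues(m["rvec"])[0];print("wristcam",-Rm.T@m["tvec"].ravel(),Rm.round(3).tolist(),m["camera_matrix"][0,0])
E
```

```text
tool axes [[0.957, 0.292, -0.0], [0.292, -0.957, 0.002], [0.0, -0.002, -1.0]]
barrel [0.4974 0.1492 0.04  ]
barrelL [0.4778 0.1948 0.05  ]
barrelR [0.5124 0.0997 0.05  ]
tub [0.6732 0.0052 0.08  ]
postsaucer [ 0.605  -0.3272  0.011 ]
posttip [ 0.5954 -0.3194  0.076 ]
knob [ 0.4719 -0.1619  0.038 ]
liddisc [ 0.4719 -0.1648  0.014 ]
tray [0.4901 0.1469 0.01  ]
vial [0.6772 0.1565 0.058 ]
jar [ 0.7033 -0.1601  0.05  ]
otherbarrel [0.5927 0.3296 0.095 ]
cam [ 0.37113077 -0.01617207  0.91974578]
wristcam [ 0.25211177 -0.57623787  0.37402094] [[0.293, -0.956, -0.002], [-0.916, -0.281, 0.286], [-0.273, -0.082, -0.958]] 293.0159437344217
```

Request:
drive_tool([
  [[31,-21.5,0,-0.12],[63,-43,0,-0.24],[94,-64.5,0,-0.36],[126,-86,0,-0.48],[157,-107,0,-0.6]],
], jaw=85)

```text
t: 0.52
tcp_pos: [0.3018, -0.4478, 0.2309]
tool_rot: [0.9, 0.435, 0.0, -0.001]
force: [0.7, -0.4, -0.3]
finger_gap: 0.996
gripper_force: 0.0
```

Request:
drive_tool([
  [[38,0,0,-0.12],[76,0,0,-0.24],[114,0,0,-0.36],[152,0,0,-0.48],[190,0,0,-0.6]],
])

```text
t: 0.93
tcp_pos: [0.4206, -0.2996, 0.2311]
tool_rot: [0.731, 0.682, 0.0, -0.0]
force: [1.1, -0.3, -0.5]
finger_gap: 0.995
gripper_force: 0.0
```

```bash
cat > snap.py <<'E'
import sys,pickle
from h import *
n=sys.argv[1]; cam=sys.argv[2] if len(sys.argv)>2 else "wrist"
s=manip.sense();m=vision.camera_model(cam);im=vision.snapshot(cam)
pickle.dump((s,m,im),open(f"pics/{n}.pkl","wb"))
cv2.imwrite(f"pics/{n}.png",cv2.resize(im[:,:,::-1],(800,500),interpolation=cv2.INTER_CUBIC))
print(s["t"],s["tcp_pos"].round(4),R.from_quat(s["tool_rot"]).as_matrix().round(3).tolist(),s["q"].round(3))
E
python3 snap.py w1
```

```text
0.9333 [ 0.4206 -0.2996  0.2311] [[0.069, 0.998, -0.0], [0.998, -0.069, 0.001], [0.0, -0.0, -1.0]] [-0.836  0.383  1.702  0.     1.058 -0.766]
```

View pics/w1.png

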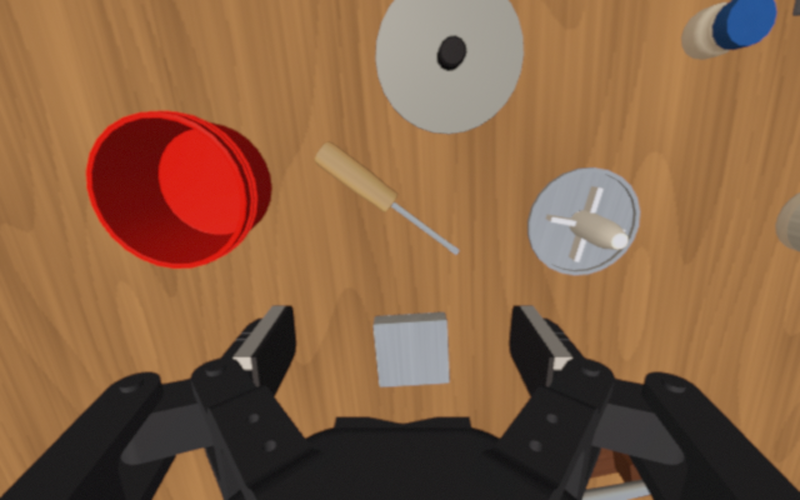

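The wrist view shows the saucer centred at about (584,221), post tip at (620,241), and the lid knob top at (454,48).

Run:
```python
from h import *; import pickle
s,m,im=pickle.load(open("pics/w1.pkl","rb"))
for n,uv,z in [("saucer",(584,221),.011),("tip",(620,241),.076),("knobtop",(454,48),.038),("red",(0,0),0)]:
    print(n,w(m,(uv[0]*.8,uv[1]*.8),z).round(4))
# saucer edge check: fit via projected circle bbox
def bb(c,r,z):
    a=np.linspace(0,6.28,100);return pix(m,np.c_[c[0]+r*np.cos(a),c[1]+r*np.sin(a),0*a+z])/.8
for c in [(.603,-.325)]:
    p=bb(c,.054,.011);print(p.min(0),p.max(0), pix(m,[[*c,.076]])/.8)
p=bb((.472,-.163),.066,.014);print("lid",p.min(0),p.max(0),pix(m,[[.472,-.163,.038]])/.8)
```

```text
saucer [ 0.6047 -0.3242  0.011 ]
tip [ 0.6046 -0.3264  0.076 ]
knobtop [ 0.4733 -0.1619  0.038 ]
red [ 0.076  -0.0885  0.    ]
[528.90966738 167.98176896] [636.13194056 271.55678517] [[618.28627512 239.52853988]]
lid [374.82691209 -31.17811454] [523.23531837 132.92063451] [[452.40896256  49.65976516]]
```

Request:
drive_tool([
  [[38,0,0,-0.08],[76,2,0,-0.16],[114,4,0,-0.24],[152,6,0,-0.32],[190,8,0,-0.4]],
])

```text
t: 1.4
tcp_pos: [0.4418, -0.1109, 0.2311]
tool_rot: [0.582, 0.813, 0.0, -0.0]
force: [1.0, -0.3, 0.4]
finger_gap: 0.996
gripper_force: 0.0
```

Request:
drive_tool([
  [[30,24,0,0],[60,48,0,0],[90,73,0,0],[120,97,0,0],[150,121,0,0]],
])

```text
t: 1.82
tcp_pos: [0.509, 0.07, 0.2311]
tool_rot: [0.584, 0.812, -0.0, -0.0]
force: [0.8, -0.1, 0.1]
finger_gap: 0.996
gripper_force: 0.0
```

Request:
drive_tool([
  [[30,3,0,0],[50,5,0,0],[50,5,0,0]],
])

```text
t: 2.07
tcp_pos: [0.496, 0.1206, 0.2308]
tool_rot: [0.582, 0.813, -0.0, -0.001]
force: [0.0, -0.2, 0.1]
finger_gap: 0.994
gripper_force: 0.0
```

```bash
python3 snap.py w2
```

```text
2.0667 [0.496  0.1206 0.2308] [[-0.323, 0.946, -0.002], [0.946, 0.323, 0.001], [0.002, -0.002, -1.0]] [ 0.019  0.376  1.715  0.002  1.053 -0.311]
```

View pics/w2.png

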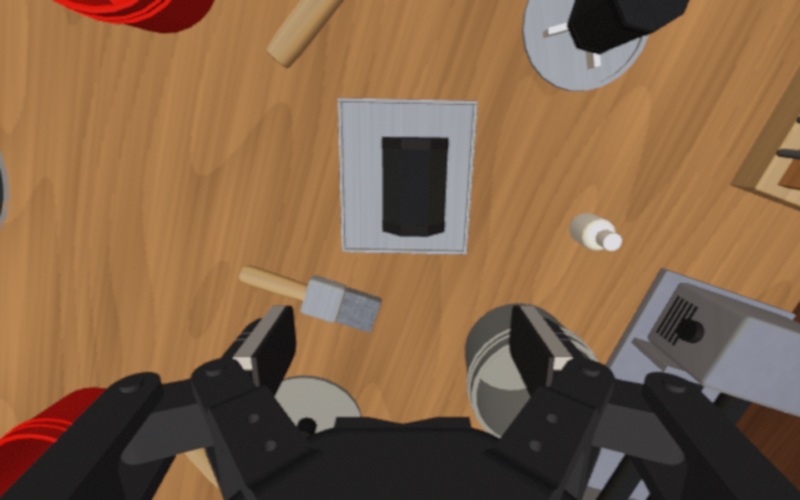

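The wrist view shows the barrel in the tray, mouth (top) edge at row ~137, closed end ~236, columns 382–448. I'll fit the octagonal prism silhouette.

```bash
cat > fit.py <<'E'
from h import *; import pickle
from scipy.optimize import minimize
s,m,im=pickle.load(open("pics/w2.pkl","rb"))
g=im.max(2); mask=np.zeros(g.shape,np.uint8); mask[95:200,290:375]=(g[95:200,290:375]<75)
mask=cv2.morphologyEx(mask,cv2.MORPH_CLOSE,np.ones((5,5)))
ys,xs=np.nonzero(mask);print(len(ys),xs.min()/.8,xs.max()/.8,ys.min()/.8,ys.max()/.8)
a=np.arange(8)*np.pi/4+np.pi/8; r=.029/np.cos(np.pi/8)
def sil(p):
    c,sn=np.cos(p[2]),np.sin(p[2]); pts=[]
    for t in(-.0425,.0425):
        for k in a: l=r*np.cos(k); pts.append([p[0]+t*c-l*sn,p[1]+t*sn+l*c,.032+r*np.sin(k)])
    q=pix(m,pts); h=cv2.convexHull(np.float32(q)); o=np.zeros((400,640),np.uint8)
    S=16; big=cv2.fillConvexPoly(o,np.round(h*S).astype(int),1,shift=4); return big
f=lambda p:(sil(p)!=mask).sum()
best=minimize(f,[.4974,.149,1.92],method="Nelder-Mead",options=dict(initial_simplex=[[.497,.149,1.92],[.505,.149,1.92],[.497,.157,1.92],[.497,.149,2.0]],xatol=1e-5))
print(best.x,best.fun); u=np.r_[np.cos(best.x[2]),np.sin(best.x[2])]
tub=[w(m,(x*.8,y*.8),.08) for x,y in [(516,304),(466,345)]];print(tub)
print("tool x yaw",np.arctan2(.946,-.323))
for d in (.022,): print("grasp", best.x[:2]-u*(.0425-d), "toolshift",to_tool(np.r_[best.x[:2]-u*(.0425-d)-s["tcp_pos"][:2],0]))
E
python3 fit.py
```

```text
3883 382.5 447.5 137.5 235.0
[0.49703092 0.15117256 1.88543948] 278.0
[array([0.614027  , 0.08632785, 0.08      ]), array([0.58763038, 0.03379216, 0.08      ])]
tool x yaw 1.8998229312131472
grasp [0.50337521 0.13167897] toolshift [ 8.06650789 10.53119955 -0.01065574]
```

Request:
drive_tool([
  [[8,10.5,35,0.014],[8,10.5,75,0.014],[8,10.5,115,0.014],[8,10.5,150,0.014],[8,10.5,170,0.014]],
])

```text
t: 2.53
tcp_pos: [0.5034, 0.1265, 0.0578]
tool_rot: [0.59, 0.808, -0.002, -0.002]
force: [0.6, -1.0, -0.2]
finger_gap: 0.992
gripper_force: 0.0
```

Request:
drive_tool([
  [[0,0,20,0],[0,0,40,0],[0,0,52,0],[0,0,52,0]],
])

```text
t: 2.87
tcp_pos: [0.5039, 0.1265, 0.0068]
tool_rot: [0.59, 0.808, -0.002, -0.002]
force: [0.0, -0.7, -0.1]
finger_gap: 0.996
gripper_force: 0.0
```

Request:
drive_tool([
  [[0,0,0,0],[0,0,0,0],[0,0,0,0],[0,0,0,0],[0,0,0,0]],
], jaw=50, force=60)

```text
t: 3.28
tcp_pos: [0.5058, 0.1278, 0.0105]
tool_rot: [0.589, 0.808, 0.0, 0.001]
force: [0.0, -2.5, 5.0]
finger_gap: 0.668
gripper_force: 64.9
```

Request:
drive_tool([
  [[0,0,0,0],[0,0,0,0],[0,0,0,0]],
])

```text
t: 3.53
tcp_pos: [0.5059, 0.1278, 0.0105]
tool_rot: [0.589, 0.808, 0.0, 0.001]
force: [-0.5, -4.7, 7.4]
finger_gap: 0.672
gripper_force: 65.2
```

Request:
drive_tool([
  [[0,0,0,0],[0,0,-6,0],[0,0,-18,0],[0,0,-34,0],[0,0,-50,0]],
], force=110)

```text
t: 3.95
tcp_pos: [0.5042, 0.1285, 0.0594]
tool_rot: [0.589, 0.808, -0.0, -0.001]
force: [-0.0, 1.3, -4.4]
finger_gap: 0.658
gripper_force: 117.1
```

Request:
drive_tool([
  [[0,0,-16,0],[0,0,-34,0],[0,0,-52,0],[0,0,-64,0],[0,0,-70,0]],
])

```text
t: 4.37
tcp_pos: [0.5054, 0.1286, 0.1308]
tool_rot: [0.589, 0.808, 0.001, 0.001]
force: [-0.4, 0.5, -3.9]
finger_gap: 0.661
gripper_force: 117.3
```

```bash
python3 snap.py s3 scene
python3 - <<'E'
import pickle,cv2
s,m,im=pickle.load(open("pics/s3.pkl","rb"))
cv2.imwrite("pics/s3c.png",cv2.resize(im[120:340,180:460,::-1],None,fx=2.7,fy=2.7,interpolation=cv2.INTER_CUBIC))
E
```

```text
4.3667 [0.5054 0.1286 0.1308] [[-0.306, 0.952, 0.002], [0.952, 0.306, 0.0], [-0.0, 0.002, -1.0]] [ 0.034  0.539  1.787  0.     0.814 -0.277]
```

View pics/s3c.png

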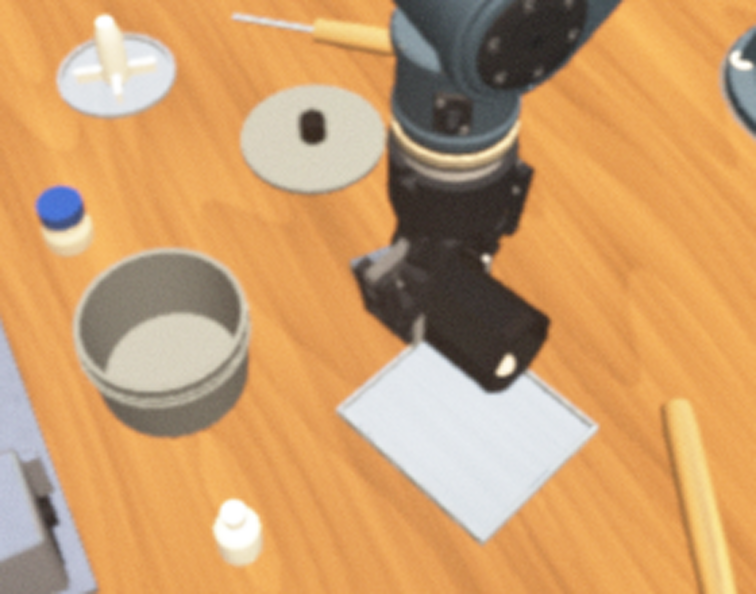

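Barrel held level, a cone visible in its mouth. Scene crop: tub rim outer edge spans columns 75–250, top 248.

Run:
```python
from h import *
from scipy.optimize import least_squares
a=np.linspace(0,6.283,200)
def bb(cam,c): p=pix(cam,np.c_[c[0]+.064*np.cos(a),c[1]+.064*np.sin(a),0*a+.08]); return p.min(0),p.max(0)
def f1(c): lo,hi=bb("scene",c); return [lo[0]-(180+75/2.7),hi[0]-(180+250/2.7),lo[1]-(120+248/2.7)]
def f2(c): lo,hi=bb("top",c); return [lo[0]-361*.8,hi[0]-432*.8,lo[1]-108*.8]
for f in(f1,f2): r=least_squares(f,[.67,.005]);print(r.x,r.fun)
```

```text
[0.6683135  0.01130029] [-0.2307413   0.2328658  -0.02903348]
[0.66959598 0.00622954] [ 0.03300484 -0.03271397  0.00061761]
```

Request:
drive_tool([
  [[-5,3,0,0],[-15.5,9.5,0,0],[-31,18.5,0,0],[-51,31,0,0],[-75,45.5,0,0]],
])

```text
t: 4.83
tcp_pos: [0.571, 0.0701, 0.1278]
tool_rot: [0.589, 0.808, -0.001, -0.002]
force: [0.0, 0.1, -3.9]
finger_gap: 0.659
gripper_force: 117.3
```

Request:
drive_tool([
  [[-24,14.5,0,0],[-48,29,0,0],[-72,43.5,0,0],[-92.5,56,0,0],[-108,65.5,0,0]],
])

```text
t: 5.25
tcp_pos: [0.6687, -0.0151, 0.1274]
tool_rot: [0.59, 0.808, -0.0, 0.0]
force: [0.3, 0.4, -4.1]
finger_gap: 0.661
gripper_force: 117.3
```

Request:
drive_tool([
  [[-10,6,3,0],[-13,8,8,0],[-13,8,13,0],[-13,8,15,0],[-13,8,15,0]],
])

```text
t: 5.67
tcp_pos: [0.6761, -0.0208, 0.1125]
tool_rot: [0.589, 0.808, -0.001, -0.002]
force: [0.2, 0.0, -4.3]
finger_gap: 0.662
gripper_force: 117.3
```

Request:
drive_tool([
  [[0,0,0,0],[0,0,0,0],[0,0,0,0],[0,0,0,0],[0,0,0,0]],
], force=20)

```text
t: 6.08
tcp_pos: [0.6785, -0.0218, 0.1148]
tool_rot: [0.589, 0.808, 0.0, 0.0]
force: [-0.4, 0.3, -4.2]
finger_gap: 0.662
gripper_force: 117.3
```

```bash
python3 snap.py s4 scene
python3 - <<'E'
import pickle,cv2
s,m,im=pickle.load(open("pics/s4.pkl","rb"))
cv2.imwrite("pics/s4c.png",cv2.resize(im[120:340,150:400,::-1],None,fx=2.7,fy=2.7,interpolation=cv2.INTER_CUBIC))
E
```

```text
6.0833 [ 0.6785 -0.0218  0.1148] [[-0.306, 0.952, 0.001], [0.952, 0.306, -0.0], [-0.0, 0.001, -1.0]] [-0.196  0.732  1.382  0.     1.027 -0.508]
```

View pics/s4c.png

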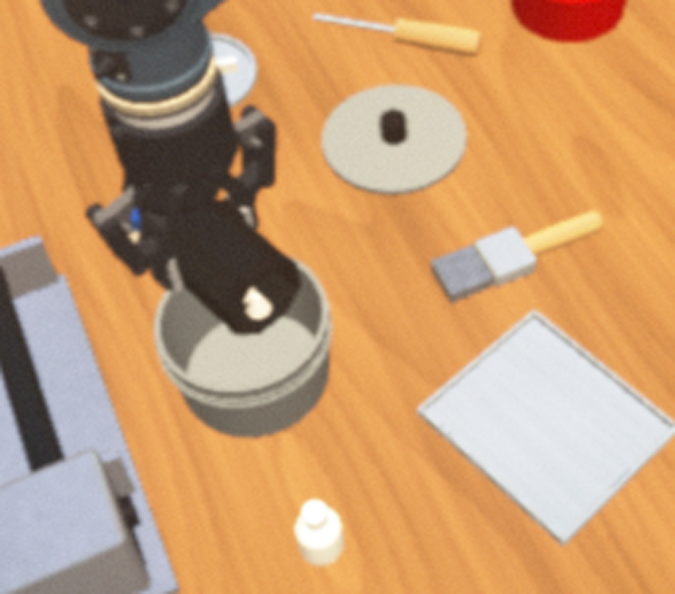

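Barrel is level over the tub, but the grip is still 117 N; re-send with the jaw value.

Request:
drive_tool([
  [[0,0,0,0],[0,0,0,0],[0,0,0,0],[0,0,0,0]],
], force=20, jaw=54)

```text
t: 6.47
tcp_pos: [0.6783, -0.0221, 0.1143]
tool_rot: [0.589, 0.808, -0.0, -0.0]
force: [-1.1, -0.5, -4.5]
finger_gap: 0.659
gripper_force: 117.3
```

Run:
```python
from h import *
print(manip.sense())
```

```text
{'t': 6.4667, 'q': array([-1.96791173e-01,  7.32829403e-01,  1.38154829e+00,  1.00118431e-05,
        1.02727088e+00, -5.07725151e-01]), 'qd': array([ 0.00096507,  0.00159684,  0.00107834,  0.00123552, -0.00130401,
        0.00135054]), 'tau': array([ 1.34123670e-02, -5.28999031e+01, -1.63993800e+01,  5.54365106e-02,
        3.83926299e-02, -1.27014056e-05]), 'tcp_pos': array([ 0.67834926, -0.02205635,  0.11430851]), 'tool_rot': array([ 5.89091236e-01,  8.08066529e-01, -7.84629453e-06, -2.71754463e-05]), 'force': array([-1.07073587, -0.4979633 , -4.51891908]), 'ft_torque': array([-0.04742509, -0.00621378,  0.00018001]), 'gripper_force': 117.29591866023839, 'finger_gap': 0.6593940150421376}
```

Request:
drive_tool([
  [[0,0,0,0],[0,0,0,0],[0,0,0,0]],
], force=20, jaw=57.3)

```text
t: 6.72
tcp_pos: [0.6784, -0.022, 0.1143]
tool_rot: [0.589, 0.808, -0.0, -0.0]
force: [0.1, 0.2, -3.6]
finger_gap: 0.67
gripper_force: 45.3
```

Request:
drive_tool([
  [[0,0,0,0],[0,0,0,0],[0,0,0,0]],
], force=20, jaw=57.6)

```text
t: 6.97
tcp_pos: [0.6784, -0.022, 0.1143]
tool_rot: [0.589, 0.808, 0.0, -0.0]
force: [-0.4, -0.4, -4.5]
finger_gap: 0.675
gripper_force: 29.0
```

```bash
python3 snap.py s5 scene
python3 - <<'E'
import pickle,cv2,numpy as np
a=pickle.load(open("pics/s4.pkl","rb"))[2].astype(int);b=pickle.load(open("pics/s5.pkl","rb"))[2].astype(int)
d=(abs(a-b).max(2)>40);print(d.sum(), d[200:260,190:290].sum()); print(pickle.load(open("pics/s5.pkl","rb"))[0]["ft_torque"])
E
```

```text
6.9667 [ 0.6784 -0.022   0.1143] [[-0.306, 0.952, -0.0], [0.952, 0.306, 0.0], [0.0, -0.0, -1.0]] [-0.197  0.733  1.382  0.     1.027 -0.508]
4 2
[-0.03061542 -0.02714675 -0.02519565]
```

Request:
drive_tool([
  [[0,0,0,0],[0,0,0,0],[0,0,0,0]],
], jaw=57.85)

```text
t: 7.27
tcp_pos: [0.6784, -0.022, 0.1143]
tool_rot: [0.589, 0.808, 0.0, -0.0]
force: [0.1, 0.5, -3.7]
finger_gap: 0.682
gripper_force: 16.7
```

```bash
cat > cmp.py <<'E'
import pickle,sys,subprocess
subprocess.run(["python3","snap.py",sys.argv[1],"scene"])
a=pickle.load(open("pics/s4.pkl","rb"))[2].astype(int);b=pickle.load(open(f"pics/{sys.argv[1]}.pkl","rb"))[2].astype(int)
d=(abs(a-b).max(2)>40);print(d.sum(), d[200:260,190:290].sum())
import cv2
cv2.imwrite(f"pics/{sys.argv[1]}c.png",cv2.resize(b[120:340,150:400,::-1].astype("uint8"),None,fx=2.7,fy=2.7,interpolation=cv2.INTER_CUBIC))
E
python3 cmp.py s6
```

```text
7.2667 [ 0.6784 -0.022   0.1143] [[-0.306, 0.952, 0.0], [0.952, 0.306, 0.0], [0.0, 0.0, -1.0]] [-0.197  0.733  1.382  0.     1.027 -0.508]
1 0
```

Request:
drive_tool([
  [[0,0,0,0],[0,0,0,0],[0,0,0,0]],
], jaw=57.98)

```text
t: 7.57
tcp_pos: [0.6784, -0.022, 0.1143]
tool_rot: [0.589, 0.808, 0.0, -0.0]
force: [0.4, 0.7, -3.2]
finger_gap: 0.679
gripper_force: 11.1
```

```bash
python3 cmp.py s7
```

```text
7.5667 [ 0.6784 -0.022   0.1143] [[-0.306, 0.952, 0.0], [0.952, 0.306, 0.0], [0.0, 0.0, -1.0]] [-0.197  0.733  1.382  0.     1.027 -0.508]
1 0
```

Request:
drive_tool([
  [[0,0,0,0],[0,0,0,0],[0,0,0,0]],
], jaw=58.08)

```text
t: 7.87
tcp_pos: [0.679, -0.0221, 0.1151]
tool_rot: [0.589, 0.808, 0.0, 0.001]
force: [0.9, -0.7, 0.7]
finger_gap: 0.681
gripper_force: 0.0
```

```bash
python3 cmp.py s8
```

```text
7.8667 [ 0.679  -0.0221  0.1151] [[-0.306, 0.952, 0.002], [0.952, 0.306, -0.0], [-0.001, 0.002, -1.0]] [-0.197  0.732  1.381  0.     1.027 -0.508]
1896 1747
```

View pics/s8c.png

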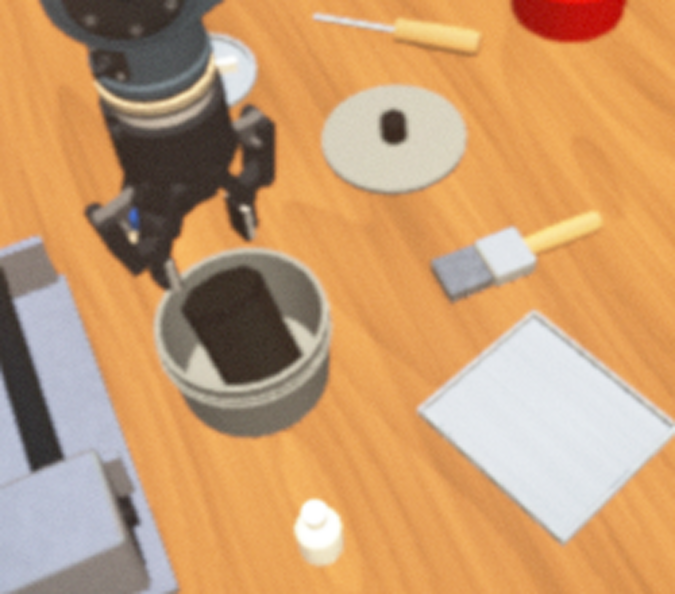

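The barrel slipped out and stands in the tub, mouth down and tilted, closed end toward the arm. That empties it in the right place; I'll open, back off and measure its pose for a regrasp.

Request:
drive_tool([
  [[0,0,-20,0],[-10,0,-60,0],[-30,0,-90,0],[-50,0,-110,0],[-50,0,-110,0]],
], jaw=85)

```text
t: 8.33
tcp_pos: [0.6986, -0.0742, 0.2316]
tool_rot: [0.59, 0.807, 0.002, 0.008]
force: [0.9, -0.7, 1.4]
finger_gap: 0.993
gripper_force: 0.0
```

```bash
python3 snap.py s9 scene; python3 snap.py w9
python3 - <<'E'
import pickle,cv2,numpy as np
a=pickle.load(open("pics/s9.pkl","rb"))[2][185:285,190:290,::-1];b=pickle.load(open("pics/w9.pkl","rb"))[2][0:300,170:470,::-1]
cv2.imwrite("pics/m9.png",np.hstack([cv2.resize(a,(400,400),interpolation=3),cv2.resize(b,(400,400),interpolation=3)]))
E
```

```text
8.3333 [ 0.6986 -0.0742  0.2316] [[-0.303, 0.953, 0.015], [0.953, 0.303, -0.006], [-0.01, 0.012, -1.0]] [-0.264  0.63   1.231 -0.002  1.266 -0.571]
8.3833 [ 0.6962 -0.0719  0.2283] [[-0.304, 0.953, 0.008], [0.953, 0.304, -0.002], [-0.005, 0.007, -1.0]] [-0.262  0.632  1.236 -0.     1.265 -0.571]
```

View pics/m9.png

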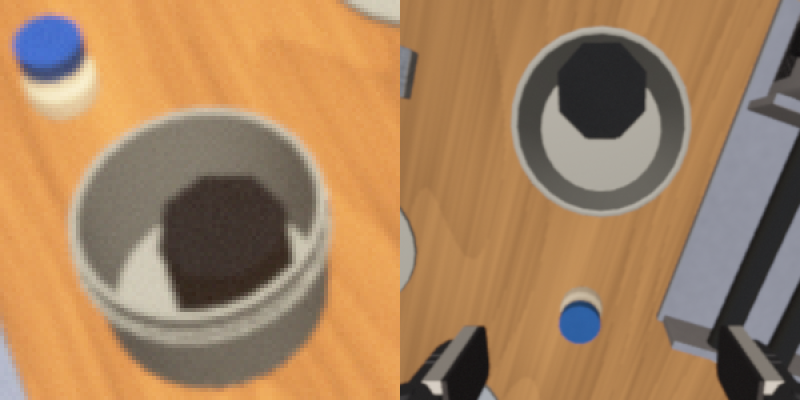

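The barrel is standing mouth down on the tub's floor, octagonal closed end facing up, flats aligned with the fingers (wrist crop: octagon columns 558–647, rows 42–138). Fit its pose and the tub's rim.

```bash
cat > fit2.py <<'E'
from h import *; import pickle,sys
from scipy.optimize import minimize,least_squares
S=[pickle.load(open(f"pics/{n}.pkl","rb")) for n in("w9","s9")]
rois=[(20,112,275,370),(222,270,225,268)]
masks=[]
for (s,m,im),(a,b,c,d) in zip(S,rois):
    g=im.max(2);M=np.zeros(g.shape,np.uint8);M[a:b,c:d]=g[a:b,c:d]<72
    n,l,st,_=cv2.connectedComponentsWithStats(M);k=1+st[1:,4].argmax();M=(l==k).astype(np.uint8)
    masks.append(M);print(st[k]/1.0)
a=np.arange(8)*np.pi/4+np.pi/8; r=.029/np.cos(np.pi/8)
def pts(p): # x,y of top centre, yaw, tilt vec; top z from p[5]
    q=np.array([[r*np.cos(k),r*np.sin(k),z] for z in(0,-.085) for k in a])
    return R.from_euler("zyx",[p[2],p[3],p[4]]).apply(q)+[p[0],p[1],p[5]]
def f(p):
    e=0
    for (s,m,im),M in zip(S[:1],masks):
        h=cv2.convexHull(np.float32(pix(m,pts(p)[:16]))); o=np.zeros((400,640),np.uint8)
        e+=(cv2.fillConvexPoly(o,np.round(h*16).astype(int),1,shift=4)!=M).sum()
    return e
x0=np.r_[w(S[0][1],(322,67.5),.09)[:2],1.885,0,0,.09];print(x0[:2],f(x0))
x1=np.r_[w(S[1][1],(190+222/4,185+208/4),.09)[:2]];print("scene face centre",x1)
d=np.array([.01,.01,.1,.05,.05,.004]);sx=np.vstack([x0]+[x0+np.eye(6)[i]*d for i in range(6)])
b=minimize(f,x0,method="Nelder-Mead",options=dict(initial_simplex=sx,maxiter=600));print(b.x.round(4),b.fun)
t=np.linspace(0,6.283,200)
def ft(c):
    q=pix(S[0][1],np.c_[c[0]+.064*np.cos(t),c[1]+.064*np.sin(t),0*t+.08]);return [q[:,0].min()-(170+113*.75),q[:,0].max()-(170+290*.75),q[:,1].min()-27*.75,q[:,1].max()-214*.75]
q=least_squares(ft,[.669,.008]);print("tub",q.x,q.fun)
print("tcp",manip.sense()["tcp_pos"])
E
python3 fit2.py
```

```text
[ 275.   27.   95.   77. 4978.]
[231. 230.  31.  32. 764.]
[0.66561281 0.02921815] 1174
scene face centre [0.65999589 0.02174277]
[ 0.6652  0.0315  1.8628  0.0157 -0.0384  0.0945] 888.0
tub [0.67212408 0.00684754] [-1.64719273  1.66412651 -1.4636452   2.15947575]
tcp [ 0.6940714  -0.07017932  0.22552503]
```

Run:
```python
from h import *; import pickle
W=pickle.load(open("pics/w9.pkl","rb"))[1];S=pickle.load(open("pics/s9.pkl","rb"))[1]
for z in(.08,.09,.1,.11):
    # octagon extents: wrist x 288.5-355.3 ; y 31.5-103.5
    L=w(W,(288.5,67.5),z);Rr=w(W,(355.3,67.5),z);T=w(W,(322,31.5),z);B=w(W,(322,103.5),z)
    print(z,"wrist",((T+B)/2)[:2].round(4),"w",np.linalg.norm(L-Rr).round(4),"h",np.linalg.norm(T-B).round(4),"scene",w(S,(190+224/4,185+210/4),z)[:2].round(4))
s,m,im=pickle.load(open("pics/w9.pkl","rb"))
c=im[15:115,270:375];print(np.array2string(c[::5,::4].max(2),max_line_width=200))
s=manip.sense();print(s["tcp_pos"])
im=vision.snapshot("wrist");m=vision.camera_model("wrist");pickle.dump((s,m,im),open("pics/w10.pkl","wb"))
cv2.imwrite("pics/w10c.png",cv2.resize(im[0:150,240:440,::-1],(800,600),interpolation=3))
```

```text
0.08 wrist [0.6656 0.0294] w 0.0614 h 0.0611 scene [0.6583 0.0163]
0.09 wrist [0.6659 0.0283] w 0.0593 h 0.059 scene [0.6595 0.0233]
0.1 wrist [0.6662 0.0272] w 0.0572 h 0.057 scene [0.6608 0.0303]
0.11 wrist [0.6664 0.0261] w 0.0551 h 0.0549 scene [0.662  0.0373]
[[175 171 172 180 180 178 172 168 175 178 171 164 175 173 169 168 181 179 185 186 185 188 179 178 184 177 177]
 [175 173 174 178 182 176 172 167 179 177 173 175 182 181 177 171 178 179 187 187 186 188 176 182 183 176 179]
 [175 174 174 179 181 175 176 185 179 163 154 139 121 111 136 156 166 175 181 181 186 180 178 184 180 178 180]
 [175 176 173 180 181 177 152  95  67  66  67  66  67  66  66  66  66  69  90 153 173 177 181 184 176 180 178]
 [176 177 174 181 152  71  66  67  66  42  40  40  41  42  41  40  41  54  68  68  69 138 174 176 178 181 179]
 [177 180 166  79  67  66  65  63  41  41  40  40  42  42  40  40  41  40  48  68  68  69  77 160 174 179 181]
 [180 160  69  67  68  66  63  40  42  41  40  40  41  41  40  39  38  41  39  44  68  70  70  71 153 173 182]
 [154  68  67  67  68  59  40  41  40  40  40  40  41  39 
[... 723 characters left out ...]
9  69 174 180 180 143  40  40  40  39  40  40  41  39  42  41  40  42  43  40  55 176 178 175  79  78  78]
 [ 70  70 179 180 179 179 167  44  40  40  39  39  42  40  42  40  41  39  41  87 177 177 177 177  90  81  81]
 [ 70  75 178 179 179 179 178 176  62  41  38  38  39  39  40  40  41  40 125 177 177 177 177 176  98  84  85]
 [ 73  73 177 178 178 178 178 178 178 100  42  40  41  41  41  42  41 156 177 177 176 176 176 176  99  87  87]
 [ 75  75 174 178 178 177 178 177 178 177 172 167 167 166 166 166 176 177 175 176 176 175 176 175  93  90  89]
 [ 78  78 147 177 178 177 177 177 177 177 177 177 177 177 177 176 176 176 176 175 175 175 175 167  93  93  92]]
[ 0.6940714  -0.07017932  0.22552503]
```

View pics/w10c.png

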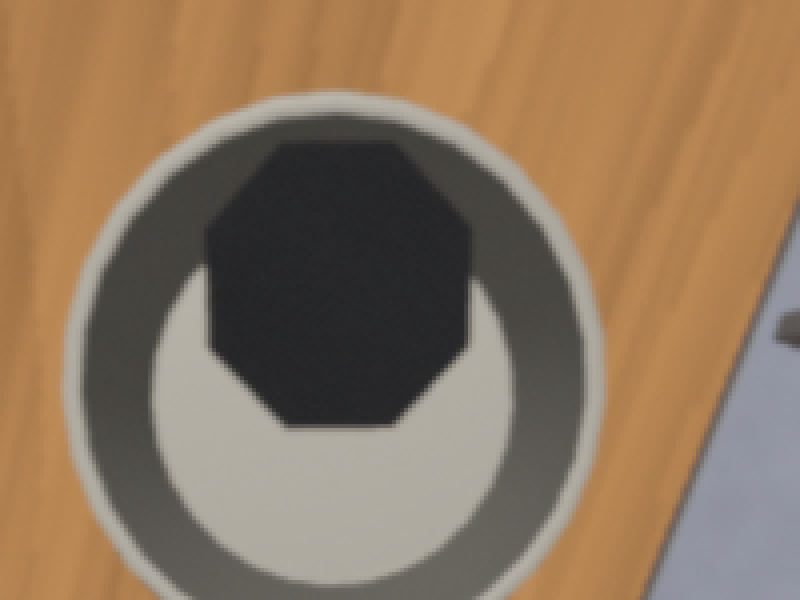

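Run:
```python
from h import *; import pickle
s,m,im=pickle.load(open("pics/w10.pkl","rb"))
g=im.max(2);M=np.zeros(g.shape,np.uint8);M[30:112,280:365]=g[30:112,280:365]<54
from scipy.optimize import minimize,least_squares
a=np.arange(8)*np.pi/4+np.pi/8; r=.029/np.cos(np.pi/8)
ab=cv2.blur(M.astype(np.float32),(3,3))
def f(p):
    q=R.from_euler("zyx",[p[2],p[3],p[4]]).apply(np.array([[r*np.cos(k),r*np.sin(k),z] for z in(0,-.085) for k in a]))+[p[0],p[1],p[5]]
    h=cv2.convexHull(np.float32(pix(m,q)));o=np.zeros((1600,2560),np.uint8)
    o=cv2.fillConvexPoly(o,np.round((h+.5)*64).astype(int),1,shift=4)
    return abs(cv2.resize(o.astype(np.float32),(640,400),interpolation=cv2.INTER_AREA)-M).sum()
best=None
for z in(.09,.096,.1):
  x0=np.r_[w(m,(240+338/4,285/4),z)[:2],1.885,0,0,z]
  d=np.array([.004,.004,.05,.08,.08,.004]);sx=np.vstack([x0]+[x0+np.eye(6)[i]*d for i in range(6)])
  b=minimize(f,x0,method="Nelder-Mead",options=dict(initial_simplex=sx,maxiter=500));print(x0[:2],b.x.round(4),b.fun)
t=np.linspace(0,6.283,200)
def ft(c):
    q=pix(m,np.c_[c[0]+.064*np.cos(t),c[1]+.064*np.sin(t),0*t+.08]);return [q[:,0].min()-(240+64/4),q[:,0].max()-(240+603/4),q[:,1].min()-91/4]
q=least_squares(ft,[.669,.008]);print("tub",q.x,q.fun)
s=manip.sense();print(s["tcp_pos"],R.from_quat(s["tool_rot"]).as_matrix().round(3).tolist())
```

```text
[0.66373494 0.02974028] [6.6310e-01 3.0200e-02 1.8953e+00 1.8000e-03 1.1200e-01 8.3600e-02] 77.0
[0.66389461 0.02909741] [0.6632 0.0303 1.9034 0.0448 0.0834 0.0837] 79.5
[0.66400105 0.02866884] [0.6635 0.03   1.8939 0.1007 0.1566 0.0843] 80.375
tub [0.67015859 0.00677705] [-1.33424001  1.33350414  0.14838951]
[ 0.69273712 -0.06911026  0.22365486] [[-0.306, 0.952, -0.002], [0.952, 0.306, 0.001], [0.002, -0.001, -1.0]]
```

Request:
drive_tool([
  [[25,0.5,20,0],[60,1,50,0],[90,1.5,80,0],[102.5,1.7,105,0],[102.5,1.7,115,0]],
], jaw=68)

```text
t: 8.9
tcp_pos: [0.6566, 0.0342, 0.1026]
tool_rot: [0.587, 0.809, -0.003, -0.007]
force: [-0.9, 0.1, -0.9]
finger_gap: 0.799
gripper_force: 0.0
```

Request:
drive_tool([
  [[0,0,8,0],[0,0,16,0],[0,0,24,0],[0,0,31,0],[0,0,31,0]],
])

```text
t: 9.32
tcp_pos: [0.6638, 0.0275, 0.0774]
tool_rot: [0.59, 0.808, -0.0, -0.0]
force: [-0.3, 0.6, 1.5]
finger_gap: 0.797
gripper_force: 0.0
```

Request:
drive_tool([
  [[0,0,2,0],[0,0,4,0],[0,0,4,0]],
])

```text
t: 9.57
tcp_pos: [0.6642, 0.0281, 0.0746]
tool_rot: [0.589, 0.808, 0.0, 0.0]
force: [-0.4, -0.1, 0.0]
finger_gap: 0.793
gripper_force: 0.0
```

Request:
drive_tool([
  [[0,0,0,0],[0,0,0,0],[0,0,0,0],[0,0,0,0],[0,0,0,0]],
], jaw=50, force=80)

```text
t: 9.98
tcp_pos: [0.6649, 0.0284, 0.0754]
tool_rot: [0.589, 0.808, 0.001, 0.001]
force: [0.2, -0.1, 5.0]
finger_gap: 0.657
gripper_force: 85.9
```

Request:
drive_tool([
  [[0,0,-3,0],[0,0,-8,0],[0,0,-16,0],[0,0,-26,0],[0,0,-38,0]],
])

```text
t: 10.4
tcp_pos: [0.663, 0.0288, 0.1123]
tool_rot: [0.589, 0.808, -0.001, -0.001]
force: [0.7, -0.7, -3.0]
finger_gap: 0.654
gripper_force: 85.2
```

Request:
drive_tool([
  [[0,0,-14,0],[0,0,-30,0],[0,0,-46,0],[0,0,-62,0],[0,0,-75,0]],
])

```text
t: 10.82
tcp_pos: [0.6642, 0.0287, 0.1898]
tool_rot: [0.589, 0.808, 0.001, 0.001]
force: [0.9, 0.8, -3.0]
finger_gap: 0.655
gripper_force: 85.2
```

Request:
drive_tool([
  [[0,0,-8,0],[0,0,-10,0],[0,0,-10,0]],
])

```text
t: 11.07
tcp_pos: [0.6641, 0.0286, 0.1984]
tool_rot: [0.589, 0.808, 0.0, 0.001]
force: [-0.6, 0.1, -3.1]
finger_gap: 0.651
gripper_force: 85.3
```

```bash
python3 snap.py s11 scene; python3 snap.py w11
python3 - <<'E'
import pickle,cv2,numpy as np
a=pickle.load(open("pics/s11.pkl","rb"))[2][130:290,170:330,::-1];b=pickle.load(open("pics/w11.pkl","rb"))[2][50:400,145:495,::-1]
cv2.imwrite("pics/m11.png",np.hstack([cv2.resize(a,(400,400),interpolation=3),cv2.resize(b,(400,400),interpolation=3)]))
E
```

```text
11.0667 [0.6641 0.0286 0.1984] [[-0.306, 0.952, 0.002], [0.952, 0.306, -0.0], [-0.001, 0.001, -1.0]] [-0.125  0.616  1.359  0.     1.165 -0.436]
11.1167 [0.6635 0.0286 0.1973] [[-0.306, 0.952, -0.0], [0.952, 0.306, 0.0], [0.0, -0.0, -1.0]] [-0.125  0.617  1.36   0.     1.165 -0.436]
```

View pics/m11.png

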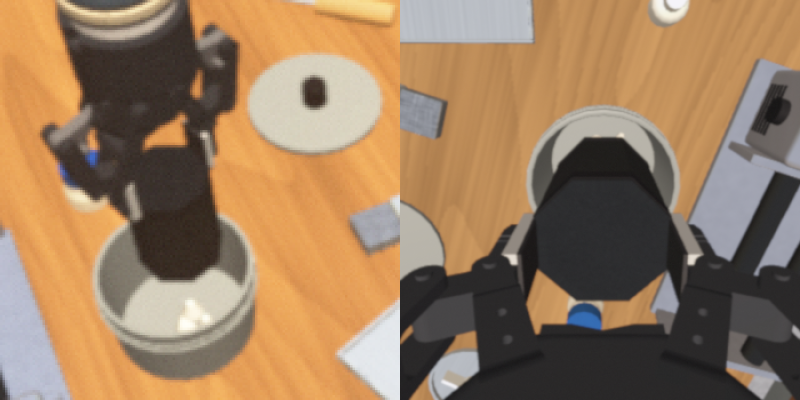

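The view shows the white cones in a cluster on the tub's floor and the barrel hanging upright, closed end up, between the pads. Check its offset and tilt in hand from the wrist view.

Run:
```python
from h import *; import pickle
s,m,im=pickle.load(open("pics/w11.pkl","rb"))
u=np.array([-.306,.952]);v=np.array([.952,.306])
for z in (.2105,.2135,.2165):
    C=w(m,(145+202.5*.875,50+239*.875),z)
    T=w(m,(322.2,50+177*.875),z);B=w(m,(322.2,50+300*.875),z)
    Mf=w(m,(322,50+137*.875),z-.085)
    print(z,"along u: C",(((T+B)/2)[:2]-s["tcp_pos"][:2])@u,"v",(C[:2]-s["tcp_pos"][:2])@v,"len",np.linalg.norm(T-B),"topfront",(T[:2]-s["tcp_pos"][:2])@u,"mouthfront",(Mf[:2]-s["tcp_pos"][:2])@u)
```

```text
0.2105 along u: C -0.0013108175788445167 v 0.0007254373590049786 len 0.05991530034300388 topfront 0.02864587572996776 mouthfront 0.027619988705931197
0.2135 along u: C 0.00038941250441057034 v 0.0007188038842736567 len 0.058537104062659766 topfront 0.02965702968319832 mouthfront 0.028246452312400232
0.2165 along u: C 0.002089642587665664 v 0.0007121704095422337 len 0.057158907782315665 topfront 0.030668183636428873 mouthfront 0.028872915918869237
```

Request:
drive_tool([
  [[-9,-4.5,0,0],[-26.5,-13.5,0,0],[-53.5,-27.5,0,0],[-85.5,-44,0,0],[-117.5,-60.5,0,0]],
])

```text
t: 11.58
tcp_pos: [0.6412, -0.1031, 0.1962]
tool_rot: [0.588, 0.809, -0.001, -0.001]
force: [1.0, 0.5, -2.8]
finger_gap: 0.654
gripper_force: 85.3
```

Request:
drive_tool([
  [[-32,-16.5,0,0],[-64,-33,0,0],[-96,-49.5,0,0],[-128,-66,0,0],[-155,-79.5,0,0]],
])

```text
t: 12.0
tcp_pos: [0.6124, -0.277, 0.1962]
tool_rot: [0.59, 0.808, -0.001, -0.001]
force: [0.5, -0.9, -4.0]
finger_gap: 0.652
gripper_force: 85.3
```

Request:
drive_tool([
  [[-21.5,-11,0,0],[-35.5,-18.5,0,0],[-43.5,-22.5,0,0],[-47,-24.5,0,0],[-47,-24.5,0,0]],
])

```text
t: 12.42
tcp_pos: [0.6047, -0.326, 0.1968]
tool_rot: [0.589, 0.808, 0.0, -0.001]
force: [-0.8, -0.6, -3.6]
finger_gap: 0.654
gripper_force: 85.3
```

Run:
```python
from h import *; import pickle
print(manip.sense()["tcp_pos"])
s=manip.sense();m=vision.camera_model("scene");im=vision.snapshot("scene")
t=np.linspace(0,6.283,200)
from scipy.optimize import minimize
# saucer in first scene picture: project my estimate and compare
q=pix(m,np.c_[.605+.054*np.cos(t),-.326+.054*np.sin(t),0*t+.011]);print("saucer bbox",q.min(0)/.8,q.max(0)/.8,"tip",pix(m,[[.605,-.326,.076]])/.8)
print(to_tool(np.r_[np.array([.605,-.326])-s["tcp_pos"][:2],0]))
```

```text
[ 0.60471138 -0.32597304  0.19677251]
saucer bbox [250.64360987 165.36936811] [303.52054313 201.98795089] tip [[271.25918378 159.10392721]]
[-1.14098195e-01  2.66475208e-01 -2.35538256e-04]
```

Request:
drive_tool([
  [[0,0,12,0],[0,0,30,0],[0,0,48,0],[0,0,60,0],[0,0,66,0]],
])

```text
t: 12.88
tcp_pos: [0.6041, -0.3235, 0.1284]
tool_rot: [0.588, 0.809, 0.0, -0.003]
force: [-0.4, 0.2, -2.5]
finger_gap: 0.651
gripper_force: 85.3
```

Request:
drive_tool([
  [[0,0,8,0],[0,0,16,0],[0,0,24,0],[0,0,30,0],[0,0,32,0]],
])

```text
t: 13.3
tcp_pos: [0.6046, -0.3257, 0.0982]
tool_rot: [0.589, 0.808, 0.0, -0.001]
force: [-0.8, -0.3, -3.4]
finger_gap: 0.656
gripper_force: 85.3
```

Request:
drive_tool([
  [[0,0,1.5,0],[0,0,3,0],[0,0,4.5,0],[0,0,6,0],[0,0,6,0]],
])

```text
t: 13.72
tcp_pos: [0.6051, -0.3261, 0.0933]
tool_rot: [0.589, 0.808, 0.0, 0.0]
force: [-0.5, 0.1, -3.4]
finger_gap: 0.654
gripper_force: 85.3
```

Request:
drive_tool([
  [[0,0,1,0],[0,0,2,0],[0,0,2.5,0],[0,0,3,0],[0,0,3,0]],
])

```text
t: 14.13
tcp_pos: [0.6051, -0.326, 0.0904]
tool_rot: [0.589, 0.808, -0.0, 0.0]
force: [0.4, 1.0, -2.2]
finger_gap: 0.656
gripper_force: 85.3
```

Request:
drive_tool([
  [[0,0,0.7,0],[0,0,1.4,0],[0,0,2,0],[0,0,2,0]],
])

```text
t: 14.47
tcp_pos: [0.6053, -0.3262, 0.0903]
tool_rot: [0.589, 0.808, -0.0, 0.0]
force: [-2.5, 2.6, 6.3]
finger_gap: 0.656
gripper_force: 86.4
```

Rim contact at the expected height; release.

Request:
drive_tool([
  [[0,0,-0.5,0],[0,0,-1,0],[0,0,-1,0]],
], jaw=57.6)

```text
t: 14.72
tcp_pos: [0.6055, -0.3263, 0.0898]
tool_rot: [0.589, 0.808, 0.0, 0.001]
force: [-0.9, 0.3, 1.8]
finger_gap: 0.678
gripper_force: 13.6
```

Request:
drive_tool([
  [[0,0,0,0],[0,0,0,0],[0,0,0,0],[0,0,0,0]],
], jaw=66)

```text
t: 15.05
tcp_pos: [0.6051, -0.326, 0.0892]
tool_rot: [0.589, 0.808, 0.0, -0.0]
force: [-0.3, 0.2, 0.7]
finger_gap: 0.775
gripper_force: 0.0
```

Request:
drive_tool([
  [[0,0,-10,0],[0,0,-25,0],[0,0,-55,0],[0,0,-90,0],[0,0,-125,0]],
], jaw=80)

```text
t: 15.47
tcp_pos: [0.6046, -0.3257, 0.2156]
tool_rot: [0.589, 0.808, 0.0, -0.001]
force: [0.7, 0.0, 0.5]
finger_gap: 0.937
gripper_force: 0.0
```

```bash
python3 snap.py s12 scene; python3 snap.py w12
python3 - <<'E'
from h import *; import pickle
from scipy.optimize import minimize
s,m,im=pickle.load(open("pics/w12.pkl","rb"))
a=np.arange(8)*np.pi/4+np.pi/8; r=.029/np.cos(np.pi/8)
c0=pix(m,[[.605,-.326,.105]])[0];print("expected",c0,"val",im[int(c0[1]),int(c0[0])])
g=im.max(2);M=(g<58).astype(np.uint8)
q=R.from_euler("z",1.885).apply(np.array([[r*np.cos(k),r*np.sin(k),z] for z in(0,-.085) for k in a]))+[.605,-.326,.105]
h=pix(m,q);print(h.min(0),h.max(0))
for cam,(s,m,im) in (("w",(s,m,im)),("s",pickle.load(open("pics/s12.pkl","rb")))):
    g=im.max(2)
    def f(p):
        q=R.from_euler("zyx",p[2:5]).apply(np.array([[r*np.cos(k),r*np.sin(k),z] for z in(0,-.085) for k in a]))+[p[0],p[1],.105]
        o=np.zeros(g.shape,np.uint8);cv2.fillConvexPoly(o,np.round(cv2.convexHull(np.float32(pix(m,q)))*16).astype(int),1,shift=4)
        ring=cv2.dilate(o,np.ones((7,7)))-o
        return (g[o>0]>=75).mean()+(g[ring>0]<75).mean()
    x0=np.array([.605,-.326,1.885,0,0]);d=np.array([.006,.006,.05,.06,.06]);sx=np.vstack([x0]+[x0+np.eye(5)[i]*d[i] for i in range(5)])
    b=minimize(f,x0,method="Nelder-Mead",options=dict(initial_simplex=sx,maxiter=400))
    ax=R.from_euler("zyx",b.x[2:5]).apply([0,0,1]);print(cam,f(x0),b.x.round(4),b.fun,"mouth",(np.r_[b.x[:2],.105]-.085*ax).round(4),"tilt",np.arccos(ax[2]))
E
```

```text
15.4667 [ 0.6046 -0.3257  0.2156] [[-0.306, 0.952, -0.001], [0.952, 0.306, 0.001], [0.001, -0.001, -1.0]] [-0.656  0.63   1.278  0.     1.235 -0.967]
15.5167 [ 0.6086 -0.3285  0.225 ] [[-0.306, 0.952, 0.012], [0.952, 0.306, -0.009], [-0.012, 0.008, -1.0]] [-0.656  0.621  1.268  0.     1.238 -0.967]
expected [317.23628778 183.19925799] val [37 38 38]
[285.45899994 140.48214434] [348.80625021 212.52128727]
w 0.11633624303397938 [ 0.6065 -0.3254  1.931  -0.0085 -0.0266] 0.037850128014062435 mouth [ 0.6072 -0.3277  0.02  ] tilt 0.027907598193128467
s 0.1967370441458733 [ 0.6084 -0.3103  1.9196  0.0467 -0.3085] 0.09950024260067929 mouth [ 0.6044 -0.3361  0.0241] tilt 0.31191725168974305
```

Wrist fit: barrel mouth at (0.607, -0.328), upright, at the seat height. Now the lid.

Request:
drive_tool([
  [[25,-10,0,0],[63,-24.5,0,0],[100,-38.5,10,0],[137,-53,35,0],[174,-67,65,0]],
], jaw=50)

```text
t: 15.98
tcp_pos: [0.4941, -0.1881, 0.1584]
tool_rot: [0.589, 0.808, 0.0, 0.002]
force: [0.4, -0.9, -0.5]
finger_gap: 0.591
gripper_force: 0.0
```

Request:
drive_tool([
  [[15,-6,25,0],[22.5,-9,50,0],[22.5,-9,75,0],[22.5,-9,90,0],[22.5,-9,90,0]],
])

```text
t: 16.4
tcp_pos: [0.4774, -0.1692, 0.0648]
tool_rot: [0.589, 0.808, -0.0, -0.003]
force: [-0.1, -0.5, 0.1]
finger_gap: 0.587
gripper_force: 0.0
```

Run:
```python
from h import *
s=manip.sense();print(s["tcp_pos"],s["finger_gap"],to_tool(np.array([.4726,-.162,.017])-s["tcp_pos"]))
m=vision.camera_model("top");im=vision.snapshot("top");s=pix(m,[[.4726,-.162,.038]])[0];print(s)
import pickle
S=pickle.load(open("pics/s12.pkl","rb"));m,im=S[1],S[2]
c=pix(m,[[.4726,-.162,.038]])[0];g=im.max(2);x,y=c.astype(int);M=np.zeros_like(g);M[y-12:y+16,x-12:x+13]=g[y-12:y+16,x-12:x+13]<80
ys,xs=np.nonzero(M);print("scene12 knob",c,xs.min(),xs.max(),ys.min(),ys.max(),"-> x",xs.mean(), w(m,(xs.mean(),ys.mean()),.026))
```

```text
[ 0.47736658 -0.16923918  0.06482016] 0.5867142665701853 [ 8.13455895 -2.1389713  47.86593265]
[391.24969534 202.11462574]
scene12 knob [294.59303272 163.27502878] 292 299 162 172 -> x 295.2567567567568 [ 0.47191319 -0.16103249  0.026     ]
```

Request:
drive_tool([
  [[0,0,0,0],[0,0,0,0]],
])

```text
t: 16.62
tcp_pos: [0.4802, -0.1711, 0.0684]
tool_rot: [0.589, 0.808, 0.0, 0.001]
force: [-0.2, 0.2, 0.3]
finger_gap: 0.585
gripper_force: 0.0
```

Run:
```python
from h import *
s=manip.sense();print(s["tcp_pos"],s["finger_gap"],to_tool(np.array([.4724,-.1617,.017])-s["tcp_pos"]))
```

```text
[ 0.48016505 -0.17111285  0.0683654 ] 0.5846235312770676 [11.43778878 -4.59857848 51.33548378]
```

Request:
drive_tool([
  [[6,-2.5,10,0],[11.5,-4.5,22,0],[11.5,-4.5,36,0],[11.5,-4.5,46,0],[11.5,-4.5,50,0]],
])

```text
t: 17.03
tcp_pos: [0.4718, -0.1612, 0.017]
tool_rot: [0.589, 0.808, 0.0, 0.0]
force: [-0.1, 0.5, 0.0]
finger_gap: 0.588
gripper_force: 0.0
```

Request:
drive_tool([
  [[0,0,0,0],[0,0,0,0],[0,0,0,0]],
])

```text
t: 17.28
tcp_pos: [0.472, -0.1613, 0.0179]
tool_rot: [0.589, 0.808, 0.0, 0.001]
force: [-0.3, 0.4, 0.4]
finger_gap: 0.585
gripper_force: 0.0
```

Request:
drive_tool([
  [[0,0,0,0],[0,0,0,0],[0,0,0,0],[0,0,0,0],[0,0,0,0]],
], jaw=10, force=80)

```text
t: 17.7
tcp_pos: [0.4717, -0.1611, 0.0181]
tool_rot: [0.589, 0.808, 0.0, 0.001]
force: [-1.0, 0.7, 3.8]
finger_gap: 0.247
gripper_force: 78.1
```

Request:
drive_tool([
  [[0,0,0,0],[0,0,0,0],[0,0,0,0]],
])

```text
t: 17.95
tcp_pos: [0.4718, -0.1611, 0.0181]
tool_rot: [0.589, 0.808, 0.0, 0.001]
force: [-0.4, 0.4, 5.2]
finger_gap: 0.251
gripper_force: 78.2
```

Request:
drive_tool([
  [[0,0,-6,0],[0,0,-24,0],[0,0,-52,0],[0,0,-85,0],[0,0,-110,0]],
])

```text
t: 18.37
tcp_pos: [0.4714, -0.1608, 0.1292]
tool_rot: [0.589, 0.808, 0.0, 0.0]
force: [1.3, -0.3, -0.6]
finger_gap: 0.25
gripper_force: 78.6
```

Request:
drive_tool([
  [[4,9,-8,0],[12,28,-10,0],[24,57,-10,0],[37,89,-10,0],[50,121,-10,0]],
])

```text
t: 18.78
tcp_pos: [0.5717, -0.0754, 0.1378]
tool_rot: [0.59, 0.808, -0.0, -0.0]
force: [0.7, -0.9, -2.7]
finger_gap: 0.248
gripper_force: 78.6
```

Request:
drive_tool([
  [[13,32,0,0],[26,64,0,0],[37,89,0,0],[45,107,0,0],[49,117,0,0]],
])

```text
t: 19.2
tcp_pos: [0.669, 0.0084, 0.1372]
tool_rot: [0.588, 0.809, 0.0, 0.0]
force: [0.1, -0.3, -1.2]
finger_gap: 0.247
gripper_force: 78.6
```

Request:
drive_tool([
  [[1,2,0,0],[1,2,0,0],[1,2,0,0]],
])

```text
t: 19.45
tcp_pos: [0.6679, 0.007, 0.1369]
tool_rot: [0.589, 0.808, -0.001, -0.001]
force: [0.6, 0.1, -1.3]
finger_gap: 0.247
gripper_force: 78.6
```

Run:
```python
from h import *
s=manip.sense();print(s["tcp_pos"],s["finger_gap"],s["force"],to_tool(np.array([.6695,.0075,.09])-s["tcp_pos"]))
m=vision.camera_model("scene");im=vision.snapshot("scene")
import pickle;pickle.dump((s,m,im),open("pics/s13.pkl","wb"))
t=np.linspace(0,6.283,200); z=s["tcp_pos"][2]-.018+.014; c=s["tcp_pos"]
q=pix(m,np.c_[c[0]+.066*np.cos(t),c[1]+.066*np.sin(t),0*t+z]);print("pred lid top bbox",q.min(0),q.max(0))
hsv=im.astype(int);g=(abs(hsv[:,:,0]-hsv[:,:,2])<45)&(hsv.max(2)>110)
x,y=int(q[:,0].mean()),int(q[:,1].max());print(["%s"%im[yy,x].tolist() for yy in range(y-8,y+12,2)])
yy=int(q[:,1].mean())+8
r=im[yy].astype(int);print(yy,[(k,r[k].tolist()) for k in list(range(int(q[:,0].min())-8,int(q[:,0].min())+9,2))+list(range(int(q[:,0].max())-8,int(q[:,0].max())+9,2))])
```

```text
[0.66791543 0.0069941  0.13690692] 0.24705835230140716 [ 0.61075952  0.08780592 -1.34353219] [-2.58598835e-02  1.76561479e+00  4.69031803e+01]
pred lid top bbox [200.16038459 193.13197745] [270.74254699 249.64800702]
['[213, 206, 188]', '[210, 205, 186]', '[212, 207, 189]', '[211, 205, 187]', '[168, 161, 145]', '[202, 196, 176]', '[212, 206, 188]', '[211, 204, 187]', '[212, 206, 188]', '[210, 205, 188]']
228 [(192, [229, 158, 87]), (194, [228, 157, 87]), (196, [231, 161, 90]), (198, [233, 162, 91]), (200, [220, 160, 108]), (202, [211, 200, 180]), (204, [209, 203, 185]), (206, [212, 206, 188]), (208, [211, 204, 186]), (262, [214, 208, 188]), (264, [211, 206, 186]), (266, [212, 207, 187]), (268, [177, 170, 153]), (270, [219, 173, 128]), (272, [231, 162, 91]), (274, [230, 162, 89]), (276, [231, 161, 87]), (278, [225, 152, 81])]
```

Request:
drive_tool([
  [[0,1.5,10,0],[0,1.5,22,0],[0,1.5,30,0],[0,1.5,35,0],[0,1.5,38,0]],
])

```text
t: 19.92
tcp_pos: [0.6695, 0.008, 0.0973]
tool_rot: [0.589, 0.808, -0.001, -0.001]
force: [0.6, 0.0, -1.2]
finger_gap: 0.252
gripper_force: 78.6
```

Request:
drive_tool([
  [[0,0,2,0],[0,0,4,0],[0,0,6,0],[0,0,7.5,0],[0,0,7.5,0]],
])

```text
t: 20.33
tcp_pos: [0.6707, 0.0082, 0.0917]
tool_rot: [0.589, 0.808, -0.0, 0.0]
force: [-0.0, 0.2, -1.6]
finger_gap: 0.247
gripper_force: 78.6
```

Request:
drive_tool([
  [[0,0,1,0],[0,0,2,0],[0,0,3,0],[0,0,3,0]],
])

```text
t: 20.67
tcp_pos: [0.671, 0.0082, 0.0904]
tool_rot: [0.589, 0.808, 0.0, 0.0]
force: [-1.8, 0.0, 6.6]
finger_gap: 0.25
gripper_force: 79.4
```

Contact at the predicted height: the lid is home. Release and retreat.

Request:
drive_tool([
  [[0,0,-1,0],[0,0,-1.5,0],[0,0,-1.5,0],[0,0,-1.5,0],[0,0,-1.5,0]],
], jaw=50)

```text
t: 21.08
tcp_pos: [0.6707, 0.0082, 0.09]
tool_rot: [0.589, 0.808, -0.0, -0.0]
force: [-0.6, -0.0, -0.8]
finger_gap: 0.585
gripper_force: 0.0
```

Request:
drive_tool([
  [[0,0,-15,0],[0,0,-45,0],[0,0,-80,0],[0,0,-115,0],[0,0,-140,0]],
])

```text
t: 21.5
tcp_pos: [0.6718, 0.0081, 0.2334]
tool_rot: [0.589, 0.808, 0.001, 0.002]
force: [1.4, 0.2, 0.6]
finger_gap: 0.586
gripper_force: 0.0
```

Request:
drive_tool([
  [[-10,-25,0,0],[-25,-60,0,0],[-40,-95,0,0],[-50,-120,0,0],[-50,-120,0,0]],
])

```text
t: 21.92
tcp_pos: [0.5674, -0.0784, 0.23]
tool_rot: [0.59, 0.807, -0.002, -0.002]
force: [-0.7, 0.9, 0.3]
finger_gap: 0.578
gripper_force: 0.0
```

Run:
```python
from h import *; import pickle
from scipy.optimize import minimize
s=manip.sense();m=vision.camera_model("scene");im=vision.snapshot("scene");print(s["t"],s["tcp_pos"],s["force"])
pickle.dump((s,m,im),open("pics/s14.pkl","wb"))
t=np.linspace(0,6.283,200);C=lambda c,r,z:pix(m,np.c_[c[0]+r*np.cos(t),c[1]+r*np.sin(t),0*t+z])
g=im.astype(int)
# lid: greyish bright region
wood=(g[:,:,0]-g[:,:,2]>60)
def fl(c):
    o=np.zeros(wood.shape,np.uint8);cv2.fillConvexPoly(o,np.round(C(c,.066,c[2])*16).astype(int),1,shift=4)
    ring=cv2.dilate(o,np.ones((5,5)))-o; ring[int(C(c,.066,c[2])[:,1].mean()):]=0
    return wood[o>0].mean()+(~wood[ring>0]).mean()
x0=np.array([.670,.008,.086]);b=minimize(fl,x0,method="Nelder-Mead",options=dict(initial_simplex=np.vstack([x0]+[x0+np.eye(3)[i]*.006 for i in range(3)])))
print("lid",b.x,fl(x0),b.fun)
a=np.arange(8)*np.pi/4+np.pi/8; r=.029/np.cos(np.pi/8); gm=im.max(2)
for cam in("scene","top"):
    if cam=="top": m=vision.camera_model("top");im=vision.snapshot("top");gm=im.max(2)
    def f(p):
        q=R.from_euler("zyx",[1.9,*p[2:4]]).apply(np.array([[r*np.cos(k),r*np.sin(k),z] for z in(0,-.085) for k in a]))+[p[0],p[1],.105]
        o=np.zeros(gm.shape,np.uint8);cv2.fillConvexPoly(o,np.round(cv2.convexHull(np.float32(pix(m,q)))*16).astype(int),1,shift=4)
        ring=cv2.dilate(o,np.ones((7,7)))-o
        return (gm[o>0]>=80).mean()+(gm[ring>0]<80).mean()
    x0=np.array([.606,-.326,0,0]);d=np.array([.006,.006,.06,.06]);sx=np.vstack([x0]+[x0+np.eye(4)[i]*d[i] for i in range(4)])
    b=minimize(f,x0,method="Nelder-Mead",options=dict(initial_simplex=sx,maxiter=300))
    print(cam,f(x0),b.x.round(3),b.fun)
```

```text
21.9167 [ 0.56738961 -0.07842678  0.22997373] [-0.68455988  0.87287782  0.29294919]
lid [0.67109469 0.00628119 0.08229326] 0.027777777777777776 0.015630196208846026
scene 0.299268840511419 [ 0.605 -0.324  0.03  -0.084] 0.2648107177974435
top 0.1005586592178771 [ 0.606 -0.323 -0.037 -0.066] 0.041785122009002605
```

Request:
drive_tool([
  [[10,-30,0,0],[20,-65,0,0],[35,-100,0,0],[45,-120,0,0],[45,-120,0,0]],
])

```text
t: 22.43
tcp_pos: [0.4393, -0.0675, 0.2297]
tool_rot: [0.589, 0.808, -0.001, -0.003]
force: [-0.8, 1.1, -0.4]
finger_gap: 0.589
gripper_force: 0.0
```

Run:
```python
from h import *
from scipy.optimize import minimize
m=vision.camera_model("scene");im=vision.snapshot("scene");gm=im.max(2);print(manip.sense()["tcp_pos"])
a=np.arange(8)*np.pi/4+np.pi/8; r=.029/np.cos(np.pi/8)
def f(p):
    q=R.from_euler("zyx",[1.9,*p[2:4]]).apply(np.array([[r*np.cos(k),r*np.sin(k),z] for z in(0,-.085) for k in a]))+[p[0],p[1],p[4]]
    o=np.zeros(gm.shape,np.uint8);cv2.fillConvexPoly(o,np.round(cv2.convexHull(np.float32(pix(m,q)))*16).astype(int),1,shift=4)
    ring=cv2.dilate(o,np.ones((7,7)))-o
    return (gm[o>0]>=90).mean()+(gm[ring>0]<90).mean()
x0=np.array([.606,-.326,0,0,.105]);d=np.array([.006,.006,.06,.06,.006]);sx=np.vstack([x0]+[x0+np.eye(5)[i]*d[i] for i in range(5)])
b=minimize(f,x0,method="Nelder-Mead",options=dict(initial_simplex=sx,maxiter=400));print(f(x0),b.x.round(3),b.fun)
```

```text
[ 0.44279222 -0.06879777  0.23031389]
0.16984732824427481 [ 0.607 -0.32   0.049 -0.109  0.106] 0.1282565130260521
```

Request:
drive_tool([
  [[-25,5,-6,0],[-60,12,-12,0],[-97,20,-18,0],[-134,28,-24,0],[-171,36,-30,0]],
])

```text
t: 22.9
tcp_pos: [0.5339, -0.2237, 0.2609]
tool_rot: [0.589, 0.808, 0.0, 0.002]
force: [-0.0, 1.2, 1.0]
finger_gap: 0.587
gripper_force: 0.0
```

Request:
drive_tool([
  [[-37,7,0,0],[-74,14,0,0],[-111,22,0,0],[-145,30,0,0],[-170,35,0,0]],
])

```text
t: 23.32
tcp_pos: [0.6196, -0.3763, 0.2597]
tool_rot: [0.589, 0.808, -0.0, 0.002]
force: [0.7, 0.3, 0.7]
finger_gap: 0.585
gripper_force: 0.0
```

Request:
drive_tool([
  [[-9,2,0,0],[-9,2,0,0],[-9,2,0,0],[-9,2,0,0],[-9,2,0,0]],
])

```text
t: 23.73
tcp_pos: [0.6203, -0.3791, 0.2605]
tool_rot: [0.588, 0.809, 0.0, -0.0]
force: [0.3, -0.1, 0.2]
finger_gap: 0.587
gripper_force: 0.0
```

Run:
```python
from h import *
from scipy.optimize import minimize
m=vision.camera_model("wrist");im=vision.snapshot("wrist");print(manip.sense()["tcp_pos"])
gm=im.max(2);a=np.arange(8)*np.pi/4+np.pi/8; r=.029/np.cos(np.pi/8)
def f(p):
    q=R.from_euler("zyx",[p[4],*p[2:4]]).apply(np.array([[r*np.cos(k),r*np.sin(k),z] for z in(0,-.085) for k in a]))+[p[0],p[1],.105]
    o=np.zeros(gm.shape,np.uint8);cv2.fillConvexPoly(o,np.round(cv2.convexHull(np.float32(pix(m,q)))*16).astype(int),1,shift=4)
    ring=cv2.dilate(o,np.ones((7,7)))-o
    return (gm[o>0]>=90).mean()+(gm[ring>0]<90).mean()
x0=np.array([.606,-.326,0,0,1.9]);d=np.array([.006,.006,.06,.06,.04])
for sg in(1,-1):
    sx=np.vstack([x0]+[x0+sg*np.eye(5)[i]*d[i] for i in range(5)])
    b=minimize(f,x0,method="Nelder-Mead",options=dict(initial_simplex=sx,maxiter=400));print(f(x0),b.x.round(3),b.fun)
# saucer centre
gr=((im.max(2).astype(int)-im.min(2))<45)&(im.max(2)>130)
c=pix(m,[[.605,-.326,.011]])[0];print(c)
t=np.linspace(0,6.283,200)
def fs(c):
    o=np.zeros(gm.shape,np.uint8);cv2.fillConvexPoly(o,np.round(pix(m,np.c_[c[0]+.054*np.cos(t),c[1]+.054*np.sin(t),0*t+.011])*16).astype(int),1,shift=4)
    ring=cv2.dilate(o,np.ones((9,9)))-o; wood=(im[:,:,0].astype(int)-im[:,:,2]>50)
    return wood[o>0].mean()+(~wood[ring>0]).mean()
b=minimize(fs,[.605,-.326],method="Nelder-Mead",options=dict(initial_simplex=[[.605,-.326],[.611,-.326],[.605,-.32]]));print("saucer",b.x,b.fun)
```

```text
[ 0.62029763 -0.37923022  0.26073733]
0.0555741546702377 [ 0.606 -0.326  0.037  0.016  1.895] 0.03522571819425445
0.0555741546702377 [ 0.606 -0.327 -0.083  0.006  1.929] 0.043404543913190916
[322.80529413 121.21995288]
saucer [ 0.60385156 -0.32535547] 0.25
```

```bash
python3 -c "
from station import manip
print(manip.sign_off())"
```

```text
the job is handed in; nothing more can be done
None
```

I handed the job in at about 24 s: the cones are in the tub, the barrel stands mouth down on the free post, and the lid is home. One slip on the way: the barrel dropped out of my loosened grip into the tub and I had to regrasp it, and I saw the cones as one cluster without counting all four.

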